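Draw the pipette-spring tester to its gauge with the pull pin

TASK

Take the pull pin (the one with the square grip) out of the white storage block, put it well down through the eye of the spring tester's drawbar, and with the pin pull the drawbar out until its pointer stands level with the gap between the two ribs of the gauge. Keep it there against the spring: finish while still holding the pin, with the gripper not touching the drawbar itself. Leave the gauge where it is set and do not disturb the other things on the bench.

Things in the scene. Friction and masses are not known exactly. Their poses are not given: they have to be found in the camera images.
- pin: Loose pull pin, standing upright in one of the two holes of the block, about 60 g. Steel shaft 8 mm diameter and 50 mm long, tapering to 4 mm over the lowest 6 mm; on top an aluminium square grip 16 x 16 mm and 34 mm tall, its underside resting on the block's top. Origin: centre of the shaft's lower tip; z up along the pin (grip from 50 to 84 mm), x and y normal to the grip's flats.
- punch: Bystander: loose steel punch upright in the block's other hole (which hole is which varies). Same shaft as the pin, but a flat round head 28 mm diameter, 12 mm tall. Origin at its lower tip, z up; leave it alone.
- block: White plastic storage block, fixed, 60 x 150 x 56 mm tall (x, y, z). Origin: centre of its underside. Two upright 10 mm holes at y = -45 and +45 mm, 53 mm deep.
- tester: Spring tester, fixed on the bench. Origin: on the bench under the eye's centre when the drawbar is home. Its -x axis is the pull direction (roughly towards the robot). Dark base plate 8 mm thick, from x -115 to +175 mm and y -88 to +52 mm. White spring housing from x +60 to +160 mm, y +-40 mm, 78 mm high over the bench. A gauge rail runs along x at y -62 mm, 46 mm above the bench, on two end posts (x -88 and +78 mm) 56 mm high.
- drawbar: Steel drawbar that slides out of the housing along the tester's -x axis, with a spring that pulls it back home: about 3 N at home, 70 N/m more as it comes out (about 8 N at 70 mm); total travel 90 mm. Starts home. Its free end is a flat round eye: ring 32 mm outside, 13 mm upright hole, 8 mm thick. Origin: centre of the eye's hole, at mid thickness, 60 mm above the bench; axes parallel to the tester's. Behind the eye the bar is 10 mm wide and 8 mm thick.
- pointer (a point): Tip of the drawbar's pointer: a thin steel blade (3 mm along x, top 67 mm above the bench) that stands out sideways from the bar to the tester's -y side, 30 mm behind the eye's centre (tester +x); the tip is 51 mm to the side of the bar and moves with the bar.
- gauge: Gauge: small grey rider on the rail (30 mm long, stiff to slide, set at a different place each time, 30 to 75 mm out from the pointer's home) that carries two white upright ribs, each 4 mm thick along x, with a 12 mm gap between them, tops 73 mm above the bench. Origin: middle of the gap, at the end that faces the bar; axes parallel to the tester's. The pointer is level with the gap when it has the same x in the tester's frame; it ends 3 mm short of the ribs.
- tip_box: Bystander: pale yellow box for pipette tips, 123 x 88 x 67 mm. Origin: centre of underside.
- beaker: Bystander: clear plastic beaker, 70 mm diameter, 85 mm tall. Origin: centre of underside.
- jar: Bystander: small amber jar with a white cap, 40 mm diameter, 60 mm tall. Origin: centre of underside.
- pipette: Bystander: navy pipette with white nose lying on the bench, 250 mm long, 26 mm wide and high. Origin: underside, near the middle; x along it towards the nose.
Things that resemble listed ones, but are neither listed nor needed, are in the scene too. What is meant by the pin is not brown, and is the smaller of those in its own colour.

How it is judged (in metres and radians):
On the way:
1. the pin stands through the drawbar's eye (z of pin in the frame of drawbar between -0.056 and -0.012 m and horizontal distance between pin and drawbar below 0.018 m and angle between pin's own z axis and vertical below 0.4 rad), for 0.2 s.
At the end, for the whole second after the job is handed in: Pin through the eye (tip 12 mm or more below its centre, tilt under 0.4 rad), pointer within 6 mm of the middle of the gauge's gap along the pull and still (under 10 mm/s), pin held by the fingers and carrying the spring's pull (over 1.5 N), gripper and arm off the drawbar (all of step 1 and x of pointer in the frame of gauge between -0.006 and 0.006 m and linear speed of drawbar below 0.01 m/s and contact force between the fingers and pin above 2 N and contact force between pin and drawbar above 1.5 N and contact force between each of the arm, the fingers and drawbar below 0.5 N); the arm keeps its last pose, push and grip.
It fails at once if the gauge is shifted by more than 4 mm (distance of gauge from where it was at the start of the episode above 0.004 m).
It fails at once if a bystander is moved by more than 20 mm (distance of any of punch, tip_box, beaker, jar, pipette from where it was at the start of the episode above 0.02 m).
It also fails if it takes over 45 s, if anything falls off the work surface, if the arm or the gripper's body presses on something with over 40 N, if the wrist force passes 120 N, or if a joint passes its speed limit or range.

ROBOT

A 6-joint arm with a two-finger parallel gripper is mounted at the origin on the work surface. World frame = base frame: x ahead of the robot, y to its left, z up, the work surface at z = 0. Lengths are in mm, angles in degrees, forces in N, time in s.
With the tool pointing down it reaches from about 350 to 725 mm from the base axis. Payload 6 kg.
Tool frame: the origin (TCP) lies midway between the tips of the shut fingers; the grasp point (between the pads) lies behind it (manip.tcp_to_grasp is the z of the grasp point in the tool frame, in mm); z points along the fingers, y is the line along which they close (so a half turn about z gives the same grasp; the last joint's range is limited). The gripper opens to 85 mm and grips with 20 to 120 N. Pads are 22 mm wide; open, the fingers measure 114 mm over their backs; the gripper's body (76 mm by 85 mm) begins 54 mm behind the grasp point. The pads swing forward as they close: fully open they stand 13 mm farther back than shut.
Start: joints at [93.26, 2.303, 4.859, 0, -92.561, -19.12], TCP at [163.941, 577.145, 231.261] pointing down, gripper open.
Joint ranges: [-146.85, 146.85], [-73.84, 115.35], [-62.03, 85.46], [-188.31, 113.3], [-161.28, -10.13], [-171.36, 171.36]. Speed limits (degrees/s): [147.25, 147.25, 172.46, 180, 180, 180].

INTERFACE

Orientations are given as a 3x3 rotation matrix whose columns are the frame's x, y, z axes.
In Python, from plant import sense, eyes, job, models, manip gives the robot as it stands.
- The arm moves only by the shell command python3 -m jog 'ROWS'. ROWS is JSON, a list of rows, each a list of 3 entries, a list of its own where there are three numbers: the shift along the world's x, y, z in m, then the turn about the world's z in rad, then the opening, from -1 (shut) to 1 (fully open). A call has 1 to 10 rows; each row is the pose to reach, as a shift and turn from the pose commanded when the call began; what a row does not reach only later rows make up. A row lasts 1/10 s, in which the tool goes at most 50 mm and 8.59 degrees, less where a joint would pass 70% of its speed; a pose out of reach is approached as far as the arm can. A call with a gripper value outside its range is refused whole. The fingers move at their own pace and stop on an object; the grip force is fixed at half the most. Time passes only in rows, so rows that repeat a pose let the fingers close. It gives the time, the measured TCP pose, the force, the opening and the grip force at its end, in the units of the state.
- sense(): the state, without advancing time (a new reading comes with each control period).
- eyes.get_image(name): name is "side" or "top" or "wrist"; returns the picture (420x560x3 uint8, red, green, blue); there is no depth.
- eyes.get_calibration(name): a dict with "intrinsics" (3x3 intrinsics, pixels), "rvec" (rotation vector, rad) and "tvec" (3), from world to camera coordinates, as OpenCV has them; the wrist camera has in their place "hand_eye" (4x4, takes a point from camera to tool coordinates, whose origin is the TCP and whose axes are the flange's). Camera axes: x right, y down, z forward; pixel columns grow to the right and rows downward; lengths in mm; the calibration is good to about 2 mm. The wrist camera is an equidistant fisheye: a pixel r from the principal point sees the ray r / f radians off the axis. A picture is of the moment at which its call begins: read the wrist's pose just before it. get_calibration takes no time and is no camera call.
- job.finish_job(): hands the job in; it is judged then, once.
Trained networks look in the newest picture that a camera, given by its name, has taken for a name from the list of things; names that differ only in an ending like _2 or _b are one class to them, and where a whole thing is asked for, a point or a joint stands for the part that bears it (a point fixed in the world has none). Each returns a list of dicts, best first, with "conf" (0 to 1); they miss things now and then, are a little off and sometimes report something else, mostly with a low value. They report only what shows in the picture. A call takes as long as a camera call. They do not tell look-alikes from the thing itself.
- models.look_for(camera, query): "location" ([row, column] in pixels, amid what is visible of it).
- models.regions_of(camera, query): "mask" (420x560 bool, what is visible of it) and "location" ([row, column] in pixels, amid what is visible of it).
The state is a dict: "time": time; "joint_pos": joint angles; "joint_velocities": joint speeds; "joint_torque": joint torques, N m; "tcp_pos": TCP position; "tcp_rot": TCP orientation; "force": force on the tool from outside, world axes, zero at the start; "torque": the same for the moment, N m; "gripper_width": finger opening in mm; "grasp_force": force on a finger pad.
Only numpy, scipy, OpenCV 4.12 (cv2) and the standard library are available. Lean on these libraries where they do the work, as an engineer would, in place of code of your own. Each camera call takes 0.05 s, during which the arm holds its last target. There are 200 camera calls.

## Working session

There is one attempt and no reset: what is moved stays moved. The work goes in short steps, Python scripts to look and compute and a shell command to move; the robot and the scene stay as the last step left them, time stands still between calls to the robot, and variables do not carry over. Pictures are saved under pics/ and viewed, at most 10 in all, crops included, and the job is handed in when it is done.

```bash
ls; mkdir -p pics; cat > h.py <<'E'
import numpy as np, cv2
from plant import sense, eyes, job, models, manip
def cal(n):
    c=eyes.get_calibration(n); return np.array(c["intrinsics"],float),np.array(c["rvec"],float),np.array(c["tvec"],float).ravel()
def ray(n,row,col,st=None):
    c=eyes.get_calibration(n); K=np.array(c["intrinsics"],float)
    x=(col-K[0,2])/K[0,0]; y=(row-K[1,2])/K[1,1]
    if n=="wrist":
        st=st or sense(); t=np.hypot(x,y); d=np.array([np.sin(t)*x/max(t,1e-9),np.sin(t)*y/max(t,1e-9),np.cos(t)])
        H=np.array(c["hand_eye"]); R=np.array(st["tcp_rot"]); p=np.array(st["tcp_pos"])
        return R@H[:3,3]+p, R@(H[:3,:3]@d)
    R=cv2.Rodrigues(np.array(c["rvec"],float))[0]; t=np.array(c["tvec"],float).ravel()
    return -R.T@t, R.T@np.array([x,y,1])
def atz(n,row,col,z,st=None):
    o,d=ray(n,row,col,st); return o+d*(z-o[2])/d[2]
def proj(n,P,st=None):
    c=eyes.get_calibration(n); K=np.array(c["intrinsics"],float); P=np.array(P,float).reshape(-1,3)
    if n=="wrist":
        st=st or sense(); H=np.array(c["hand_eye"]); R=np.array(st["tcp_rot"]); p=np.array(st["tcp_pos"])
        q=((P-p)@R-H[:3,3])@H[:3,:3]; r=np.hypot(q[:,0],q[:,1]); t=np.arctan2(r,q[:,2])
        return np.c_[K[1,2]+K[1,1]*t*q[:,1]/r, K[0,2]+K[0,0]*t*q[:,0]/r]
    R=cv2.Rodrigues(np.array(c["rvec"],float))[0]; q=P@R.T+np.array(c["tvec"],float).ravel()
    return np.c_[K[1,2]+K[1,1]*q[:,1]/q[:,2],K[0,2]+K[0,0]*q[:,0]/q[:,2]]
def save(n,f,crop=None,s=1):
    im=eyes.get_image(n)[:,:,::-1]
    if crop: im=im[crop[0]:crop[1],crop[2]:crop[3]]
    cv2.imwrite("pics/"+f,cv2.resize(im,None,fx=s,fy=s,interpolation=cv2.INTER_CUBIC))
E
python3 - <<'E'
from h import *
print(manip.tcp_to_grasp, sense())
save("top","t0.png");save("side","s0.png")
for c in("top","side"):
  for q in("pin","punch","block","drawbar","gauge","pointer","tester"):
    for r in models.look_for(c,q)[:4]: print(c,q,np.round(r["location"]),round(r["conf"],2),np.round(atz(c,*r["location"],60)) )
  K,rv,t=cal(c);print(np.round(ray(c,210,280)[0]),np.round(K[0,0]))
E
```

```text
pics
-18.700000000000003 {'time': 0.0, 'joint_pos': array([ 9.32581520e+01,  2.33624691e+00,  4.80097201e+00, -2.60480044e-02,
       -9.25620995e+01, -1.91196932e+01]), 'joint_velocities': array([-0.01189241,  0.03502939,  0.08128702, -0.00807856,  0.03816131,
       -0.02078505]), 'joint_torque': array([ 9.37658624e-04, -3.68213582e+01,  3.47404611e+01,  6.93169355e+00,
       -5.45121700e-03, -2.96239406e-06]), 'tcp_pos': array([163.82215459, 576.8490577 , 230.29146365]), 'tcp_rot': array([[ 9.61930455e-01, -2.73294114e-01, -3.56843627e-04],
       [-2.73294317e-01, -9.61928921e-01, -1.72257274e-03],
       [ 1.27510788e-04,  1.75451852e-03, -9.99998453e-01]]), 'force': array([ 0.61800958, -0.12875474,  0.52954288]), 'torque': array([-0.03635292,  0.00583405, -0.0943225 ]), 'grasp_force': 0.0, 'gripper_width': 85.5982818018417}
top pin [258. 154.] 0.64 [429. 266.  60.]
top pin [226. 117.] 0.46 [504. 363.  60.]
top punch [221. 192.] 0.62 [522. 177.  60.]
top block [222. 175.] 0.9 [517. 219.  60.]
top block [136. 213.] 0.16 [740. 134.  60.]
top drawbar [192. 288.] 0.76 [599. -60.  60.]
top gauge [192. 318.] 0.68 [ 602. -135.   60.]
top gauge [190. 290.] 0.51 [606. -66.  60.]
top gauge [223. 174.] 0.35 [514. 223.  60.]
top pointer [148. 148.] 0.71 [704. 298.  60.]
top pointer [186. 285.] 0.63 [615. -53.  60.]
[ 445.  -47. 1217.] 463.0
side pin [352. 229.] 0.68 [509. 339.  60.]
side pin [320. 242.] 0.66 [520. 260.  60.]
side pin [335. 276.] 0.54 [438. 266.  60.]
side punch [289. 258.] 0.56 [522. 173.  60.]
side block [316. 255.] 0.96 [498. 240.  60.]
side drawbar [211. 266.] 0.59 [612. -60.  60.]
side pointer [211. 264.] 0.66 [616. -56.  60.]
side pointer [318. 253.] 0.55 [499. 247.  60.]
side tester [222. 261.] 0.65 [606. -20.  60.]
[201. 801. 998.] 520.0
```

View pics/t0.png

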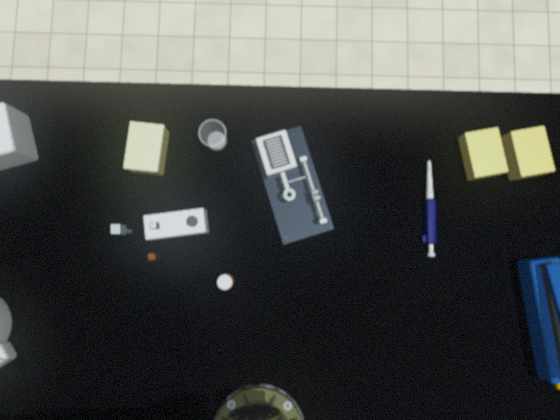

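View pics/s0.png

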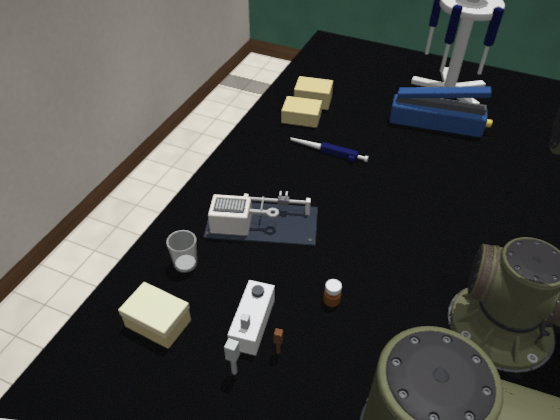

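Top view: the block is at about (222,175). Its square-headed grey pin is near (225,153) and the round punch at (221,192). There are three candidates. The grey one in the block (top 225,153; side 321,244) is the smaller grey one and stands in a hole. The larger grey one (top 229,117; side 350,232) is outside the block, and the brown one is at top 257,152. I take the first and will confirm it in an enlarged crop.

```bash
python3 - <<'E'
from h import *
a=eyes.get_image("top")[190:270,100:220,::-1];b=eyes.get_image("side")[270:390,200:300,::-1]
a=cv2.resize(a,(600,400),interpolation=3)[:, :420];b=cv2.resize(b,(333,400),interpolation=3)
cv2.imwrite("pics/c1.png",np.hstack([a,b]))
for c,q in(("top","block"),("side","block"),("top","pin"),("side","pin"),("top","punch"),("top","gauge"),("top","drawbar"),("top","tester")):
  for r in models.regions_of(c,q)[:3]:
    m=r["mask"].astype(np.uint8); k,_=cv2.findContours(m,0,2); 
    (cx,cy),wh,an=cv2.minAreaRect(max(k,key=len)); print(c,q,round(r["conf"],2),np.round(r["location"],1),"rect r,c",round(cy,1),round(cx,1),np.round(wh,1),round(an,1))
from scipy.optimize import least_squares
E
```

```text
top block 0.59 [222.3 176.3] rect r,c 223.0 175.6 [25.1 64. ] 81.5
top block 0.3 [218.3 427.6] rect r,c 208.0 428.5 [94. 15.] 90.0
side block 0.61 [317.1 255.7] rect r,c 315.7 250.8 [32.3 72.5] 19.2
top pin 0.47 [227.  115.6] rect r,c 228.5 120.5 [ 9. 19.] 90.0
top pin 0.41 [255.5 153.2] rect r,c 254.5 154.0 [5. 8.] 90.0
side pin 0.83 [352.4 230.4] rect r,c 355.5 231.0 [33. 14.] 90.0
side pin 0.57 [333.8 277.8] rect r,c 339.5 277.0 [27. 10.] 90.0
top punch 0.42 [221.3 189.9] rect r,c 220.0 191.5 [9.2 9.2] 45.0
top drawbar 0.49 [190.3 290.2] rect r,c 185.9 288.6 [26.5 12. ] 86.2
top tester 0.7 [184.1 291.9] rect r,c 183.2 291.8 [110.5  53. ] 72.3
```

View pics/c1.png

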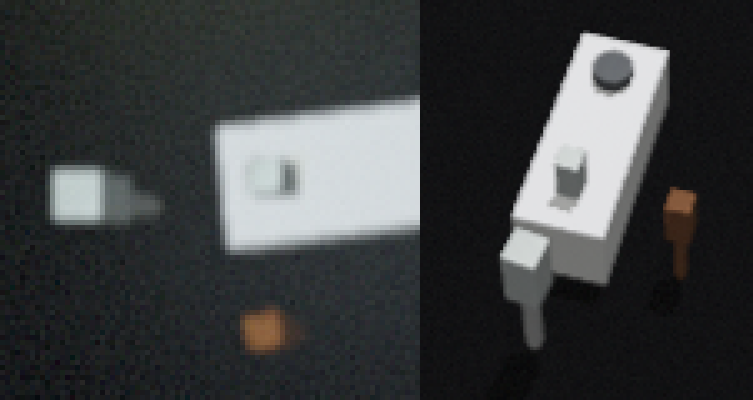

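The crop confirms it: the smaller grey square-grip pin stands in the block's left hole, with its top at (225,153). The bigger grey one and the brown one stand outside the block. Next I work out its position and approach.

```bash
python3 - <<'E'
from h import *
print(atz("top",225,153.2,90),atz("top",228.5,144,56),atz("top",209+11,207,56),atz("side",270+170*.3,200+150*.3,90), atz("top",194,289,64))
E
```

```text
[507.34472568 264.90621432  90.        ] [499.97451058 296.73927974  56.        ] [524.81626596 140.61757503  56.        ] [501.97994983 277.68243343  90.        ] [594.23387333 -63.22580471  64.        ]
```

```bash
python3 -m jog '[[[0.035,-0.031,0],-0.13,0],[[0.07,-0.062,0],-0.26,0],[[0.105,-0.093,0],-0.39,0],[[0.14,-0.125,0],-0.52,0],[[0.175,-0.156,0],-0.65,0],[[0.21,-0.19,0],-0.78,-0.2],[[0.245,-0.22,0],-0.91,-0.2],[[0.28,-0.25,0],-1.04,-0.2],[[0.315,-0.28,0],-1.17,-0.2],[[0.34,-0.312,0],-1.17,-0.2]]'; python3 -m jog '[[[0,0,0],0,-0.2],[[0,0,0],0,-0.2]]'
python3 - <<'E'
from h import *
st=sense(); print(st["tcp_pos"],st["joint_pos"],st["gripper_width"]); save("wrist","w0.png")
print(proj("wrist",[[507,266,90],[507,266,56]],st))
for q in("pin","punch","block"):
  for r in models.look_for("wrist",q)[:4]: print(q,np.round(r["location"]),round(r["conf"],2),np.round(atz("wrist",*r["location"],90,st)) )
E
```

```text
time: 2.3
tcp_pos: [505.4, 263.6, 231.0]
tcp_rot: [[0.119, -0.993, -0.0], [-0.993, -0.119, -0.0], [0.0, 0.0, -1.0]]
force: [0.7, 0.3, -1.2]
gripper_width: 34.3
grasp_force: 0.0
time: 2.5
tcp_pos: [504.4, 264.4, 231.1]
tcp_rot: [[0.122, -0.993, -0.0], [-0.993, -0.122, -0.0], [0.0, 0.0, -1.0]]
force: [-0.1, -0.0, -0.1]
gripper_width: 33.9
grasp_force: 0.0
[504.3773028  264.37858103 231.12253539] [ 4.78402954e+01 -2.32765831e+00  2.18003254e-01 -1.11699057e-02
 -9.25622634e+01 -4.08541967e+01] 33.89049617675917
[[200.97512834 276.10743954]
 [191.80983818 276.27091418]]
pin [281. 303.] 0.93 [471. 345.  90.]
pin [136. 326.] 0.75 [471. 202.  90.]
pin [199. 275.] 0.73 [508. 264.  90.]
punch [ 98. 272.] 0.75 [521. 176.  90.]
block [151. 276.] 0.9 [513. 221.  90.]
block [ 50. 418.] 0.37 [397. 108.  90.]
```

View pics/w0.png

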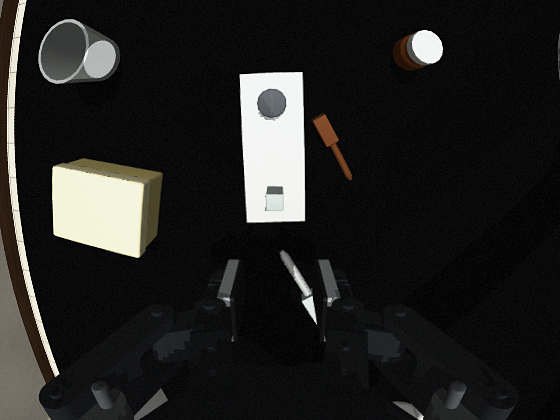

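The wrist view shows the pin's top at (202,275), punch (103,272), brown look-alike (125,325) and larger grey one (305,312). Pin is at about (508,266), with its flats aligned with the tool. I'll descend and grip.

```bash
python3 -m jog '[[[0.004,0.001,-0.04],0,-0.2],[[0.004,0.001,-0.08],0,-0.2],[[0.004,0.001,-0.11],0,-0.2],[[0.004,0.001,-0.13],0,-0.2],[[0.004,0.001,-0.15],0,-0.2],[[0.004,0.001,-0.16],0,-0.2],[[0.004,0.001,-0.169],0,-0.2],[[0.004,0.001,-0.169],0,-0.2]]'
python3 -m jog '[[[0,0,0],0,-1],[[0,0,0],0,-1],[[0,0,0],0,-1],[[0,0,0],0,-1],[[0,0,0],0,-1],[[0,0,0],0,-1]]'
```

```text
time: 3.5
tcp_pos: [507.4, 266.3, 61.5]
tcp_rot: [[0.124, -0.992, -0.001], [-0.992, -0.124, -0.001], [0.001, 0.001, -1.0]]
force: [0.1, -0.1, -0.7]
gripper_width: 33.8
grasp_force: 0.0
time: 4.1
tcp_pos: [508.5, 266.6, 63.5]
tcp_rot: [[0.124, -0.992, 0.002], [-0.992, -0.124, 0.001], [-0.001, -0.002, -1.0]]
force: [-1.5, 1.8, 5.7]
gripper_width: 14.5
grasp_force: 59.4
```

```bash
python3 -m jog '[[[0,0,0.01],0,-1],[[0,0,0.03],0,-1],[[0,0,0.06],0,-1],[[0,0,0.1],0,-1],[[0,0,0.13],0,-1],[[0,0,0.13],0,-1]]'
python3 - <<'E'
from h import *
st=sense(); print(st["tcp_pos"],st["gripper_width"],st["grasp_force"])
a=eyes.get_image("wrist")[200:400,180:380,::-1];b=eyes.get_image("side")[230:380,180:300,::-1]
cv2.imwrite("pics/g1.png",np.hstack([cv2.resize(a,(420,420),interpolation=3),cv2.resize(b,(336,420),interpolation=3)]))
E
```

```text
time: 4.7
tcp_pos: [509.6, 266.8, 198.1]
tcp_rot: [[0.124, -0.992, 0.007], [-0.992, -0.123, 0.004], [-0.003, -0.007, -1.0]]
force: [0.1, -0.0, -0.1]
gripper_width: 15.0
grasp_force: 59.1
[509.57938284 266.7721073  198.13862833] 15.019167223462242 59.11449909210205
```

View pics/g1.png

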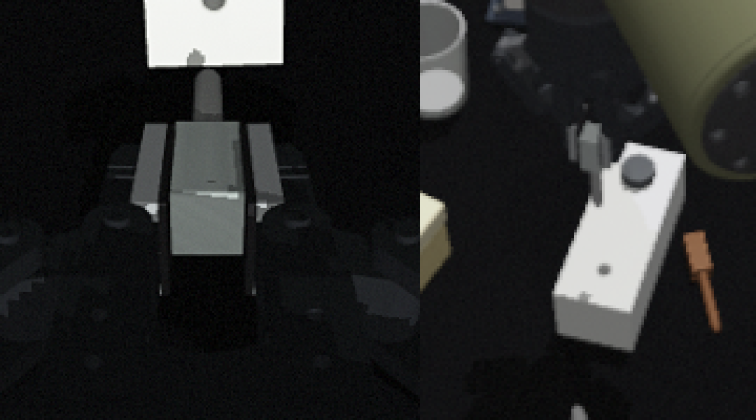

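The pin is held upright and square in the pads, and the block's hole is empty. Next I move near the tester and measure it.

```bash
python3 -m jog '[[[0.01,-0.04,0],0.05,-1],[[0.02,-0.08,0],0.1,-1],[[0.03,-0.12,0],0.15,-1],[[0.04,-0.16,0],0.18,-1],[[0.05,-0.2,0],0.18,-1],[[0.055,-0.24,0],0.18,-1],[[0.055,-0.24,0],0.18,-1],[[0.055,-0.24,0],0.18,-1]]'
python3 - <<'E'
from h import *
st=sense(); print(st["tcp_pos"],np.round(st["tcp_rot"],3),st["joint_pos"]); save("wrist","w2.png")
cv2.imwrite("pics/w2x.png",cv2.resize(cv2.imread("pics/w2.png"),(784,588),interpolation=3))
for q in("drawbar","gauge","pointer","pin"):
  for r in models.look_for("wrist",q)[:3]: print(q,np.round(r["location"],1),round(r["conf"],2),np.round(atz("wrist",*r["location"],65,st),1) )
E
```

```text
time: 5.6
tcp_pos: [562.3, 25.1, 190.5]
tcp_rot: [[0.297, -0.955, -0.003], [-0.955, -0.297, -0.001], [-0.0, 0.003, -1.0]]
force: [0.0, 0.7, -0.8]
gripper_width: 15.1
grasp_force: 59.1
[562.28682456  25.10618471 190.5104517 ] [[ 0.297 -0.955 -0.003]
 [-0.955 -0.297 -0.001]
 [-0.     0.003 -1.   ]] [ 2.29647878e+01 -3.24178918e+00 -4.87547953e+00 -3.82617078e-02
 -8.85380752e+01 -5.67126550e+00]
drawbar [ 94.6 251.2] 0.91 [611.1 -56.9  65. ]
drawbar [ 85.6 247.2] 0.69 [616.3 -63.1  65. ]
gauge [ 26.6 298.5] 0.82 [ 591.6 -123.1   65. ]
pointer [ 94.  256.7] 0.84 [606.9 -58.6  65. ]
pointer [344.9 271.3] 0.69 [524.1 175.2  65. ]
pin [285.3 277.9] 0.61 [539.6 101.3  65. ]
pin [ 85.  243.2] 0.38 [619.6 -62.7  65. ]
```

View pics/w2x.png

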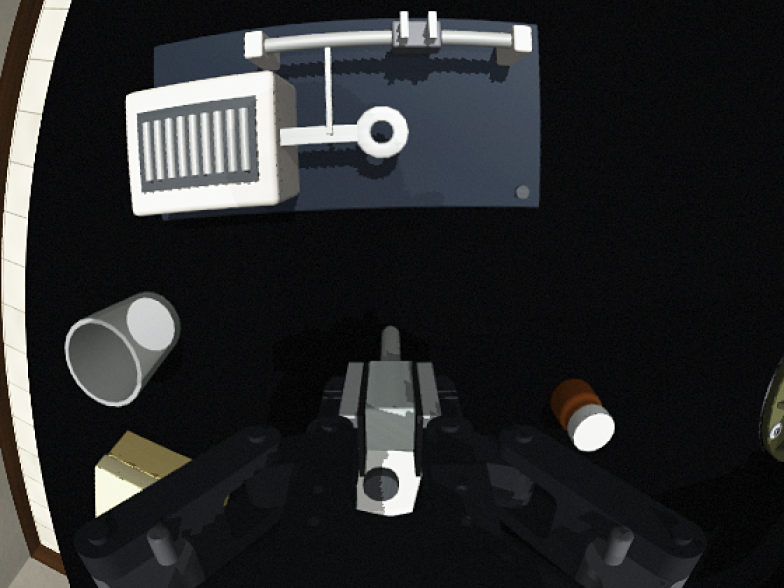

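The wrist view (shown at 1.4x) has the eye at (382,131), pointer tip at (327,47), ribs at columns 404 and 432 near row 14, and the pin tip at (391,327). I fit the tester pose to the known dimensions.

```bash
cat > fit.py <<'E'
from h import *
from scipy.optimize import least_squares
st=sense()
T=np.array([[0,0,64],[30,-51,67],[-88,-62,56],[78,-62,56],[-115,52,8],[60,-40,78],[60,40,78],[160,40,78],[160,-40,78]],float)
px=np.array([[382,131],[327,48],[521,36],[254,42],[540,207],[273,73],[280,203],[135,214],[127,97]],float)[:,::-1]/1.4
def W(p,P):
    c,s=np.cos(p[2]),np.sin(p[2]); return np.c_[p[0]+c*P[:,0]-s*P[:,1],p[1]+s*P[:,0]+c*P[:,1],P[:,2]]
f=lambda p:(proj("wrist",W(p,T),st)-px).ravel()
r=least_squares(f,[594,-63,.31],loss="soft_l1"); p=r.x
print(p[:2],np.degrees(p[2]));print(np.round(f(p).reshape(-1,2),1))
def tf(q): c,s=np.cos(p[2]),np.sin(p[2]); d=q[:2]-p[:2]; return np.array([c*d[0]+s*d[1],-s*d[0]+c*d[1]])
print("eye by pixel",atz("wrist",*px[0],64,st))
for n,q,z in(("rib1",(405,14),73),("rib2",(432,14),73),("tip",(327,48),67),("eye",(382,131),64)): print(n,tf(atz("wrist",q[1]/1.4,q[0]/1.4,z,st)))
R=np.array(st["tcp_rot"])
for h in(56,58,60):
  q=atz("wrist",327/1.4,391/1.4,st["tcp_pos"][2]-h,st)-st["tcp_pos"]; print("pin tip in tool",h,R.T@q)
E
python3 fit.py
python3 - <<'E'
from h import *
for c,z in(("top",64),):
  for q in("drawbar","gauge","pin"):
    for r in models.look_for(c,q)[:3]: print(c,q,np.round(r["location"],1),round(r["conf"],2),np.round(atz(c,*r["location"],z),1))
E
```

```text
[595.50089367 -60.97357511] 19.046886982089905
[[-0.3  0.4]
 [ 0.1  0.7]
 [ 0.2  1.4]
 [ 1.  -0.6]
 [-0.5  0.7]
 [-4.2  0.1]
 [ 1.4 -0.4]
 [ 2.9 -2.9]
 [-2.9 -3.6]]
eye by pixel [595.7085934  -60.60608695  64.        ]
rib1 [-14.73146656 -68.61533074]
rib2 [-30.02110456 -68.60706231]
tip [ 30.53273845 -51.16287532]
eye [0.3162553  0.27958775]
pin tip in tool 56 [ 0.71721956 -0.31189731 55.99974396]
pin tip in tool 58 [-0.06941826 -0.3038829  57.99982724]
pin tip in tool 60 [-0.85605608 -0.29586848 59.99991051]
top drawbar [190.2 290.9] 0.69 [604.  -67.8  64. ]
top drawbar [215.3 429.2] 0.56 [ 548.7 -415.1   64. ]
top gauge [192.4 313.5] 0.43 [ 599.7 -124.6   64. ]
top pin [225.5 119. ] 0.71 [505.6 356.6  64. ]
top pin [222.4 154.7] 0.5 [515.3 268.7  64. ]
top pin [254.7 155.9] 0.48 [435.7 261.6  64. ]
```

```bash
python3 -m jog '[[[0.012,-0.03,0],0,-1],[[0.024,-0.06,0],0,-1],[[0.033,-0.086,-0.02],0,-1],[[0.033,-0.086,-0.04],0,-1],[[0.033,-0.086,-0.055],0,-1],[[0.033,-0.086,-0.055],0,-1],[[0.033,-0.086,-0.055],0,-1]]'
python3 - <<'E'
from h import *
st=sense(); print(st["tcp_pos"])
a=eyes.get_image("wrist")[150:350,180:380,::-1];b=eyes.get_image("side")[160:280,180:330,::-1]
cv2.imwrite("pics/e1.png",np.hstack([cv2.resize(a,(400,400),interpolation=3),cv2.resize(b,(400,320),interpolation=3,dst=None) if 0 else cv2.copyMakeBorder(cv2.resize(b,(400,320),interpolation=3),0,80,0,0,0)]))
P=np.array([[595.5,-61,64]])
print("eye px crop",(proj("wrist",P,st)-[150,180])*2,(proj("side",P)-[160,180])*[320/120,400/150]+[0,400])
E
```

```text
time: 6.7
tcp_pos: [596.1, -59.4, 137.9]
tcp_rot: [[0.3, -0.954, 0.0], [-0.954, -0.3, -0.001], [0.001, -0.0, -1.0]]
force: [-0.5, -0.6, -0.2]
gripper_width: 14.4
grasp_force: 59.1
[596.06432122 -59.40019828 137.88310006]
eye px crop [[146.99020615 202.1617376 ]] [[136.33317319 644.52624653]]
```

View pics/e1.png

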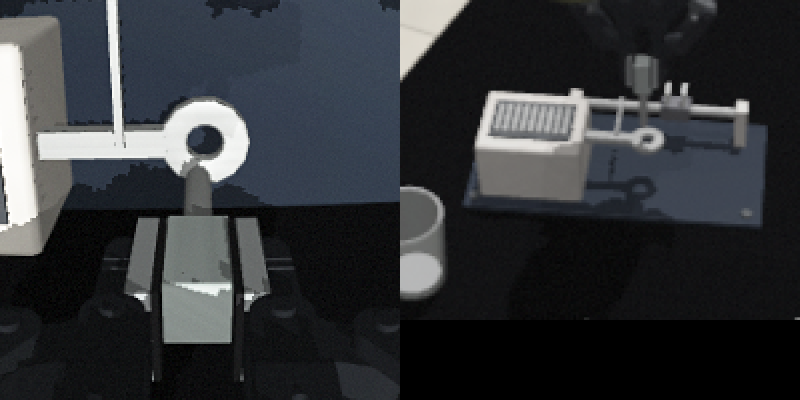

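```bash
python3 - <<'E'
from h import *
st=sense()
e=atz("wrist",220,283,64,st); print("eye",e)
for h in(56,58,60): print(h,atz("wrist",231.5,278.7,st["tcp_pos"][2]-h,st))
print(st["tcp_pos"],ray("wrist",220,280,st)[0])
print("side eye",atz("side",160+140/320*120,180+247/400*150,64),"pin tip side row/col", 160+127*.375,180+243*.375, [atz("side",160+127*.375,180+243*.375,z) for z in(76,80,84)])
E
```

```text
eye [595.52389064 -63.43781941  64.        ]
56 [598.00736658 -61.199654    82.94889452]
58 [597.77620857 -60.46522066  80.94889452]
60 [597.54505056 -59.73078733  78.94889452]
[596.56901718 -59.32871223 138.94889452] [ 620.87351766 -133.84980235  280.78890169]
side eye [591.28107865 -57.4186169   64.        ] pin tip side row/col 207.625 271.125 [array([596.990509  , -60.86695434,  76.        ]), array([595.27359878, -57.12645837,  80.        ]), array([593.55668857, -53.38596241,  84.        ])]
```

Relative to the eye the pin tip is about 2 mm off in x and 3.5 mm in y, and the side view agrees. I correct that and lower the pin cautiously.

```bash
python3 -m jog '[[[-0.002,-0.0035,0],0,-1],[[-0.002,-0.0035,-0.006],0,-1],[[-0.002,-0.0035,-0.012],0,-1],[[-0.002,-0.0035,-0.012],0,-1],[[-0.002,-0.0035,-0.012],0,-1]]'
python3 - <<'E'
from h import *
st=sense(); print(st["tcp_pos"])
a=eyes.get_image("wrist")[190:270,230:330,::-1];b=eyes.get_image("side")[180:240,230:305,::-1]
cv2.imwrite("pics/e2.png",np.hstack([cv2.resize(a,(400,320),interpolation=3),cv2.resize(b,(400,320),interpolation=3)]))
E
```

```text
time: 7.3
tcp_pos: [593.8, -63.4, 124.9]
tcp_rot: [[0.299, -0.954, -0.001], [-0.954, -0.299, -0.0], [0.0, 0.001, -1.0]]
force: [-0.5, 0.1, -1.1]
gripper_width: 14.8
grasp_force: 59.1
[593.77173095 -63.40908646 124.86382792]
```

View pics/e2.png

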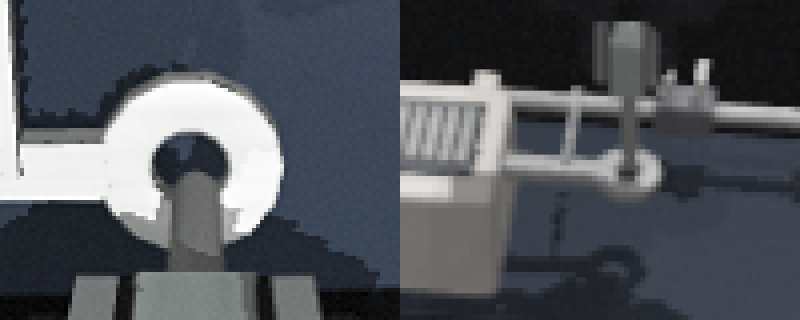

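Pin tip sits over the hole, about 1 mm short of centre. Lowering it through.

```bash
python3 -m jog '[[[0.0006,-0.0012,0],0,-1],[[0.0006,-0.0012,-0.005],0,-1],[[0.0006,-0.0012,-0.01],0,-1],[[0.0006,-0.0012,-0.014],0,-1],[[0.0006,-0.0012,-0.014],0,-1]]'
```

```text
time: 7.9
tcp_pos: [594.0, -64.6, 110.1]
tcp_rot: [[0.299, -0.954, -0.002], [-0.954, -0.299, -0.0], [-0.0, 0.002, -1.0]]
force: [-0.3, 0.1, -0.8]
gripper_width: 14.7
grasp_force: 59.1
```

```bash
python3 -m jog '[[[0,0,-0.006],0,-1],[[0,0,-0.012],0,-1],[[0,0,-0.018],0,-1],[[0,0,-0.024],0,-1],[[0,0,-0.028],0,-1],[[0,0,-0.028],0,-1]]'
```

```text
time: 8.5
tcp_pos: [594.1, -64.6, 82.3]
tcp_rot: [[0.299, -0.954, -0.001], [-0.954, -0.299, -0.0], [-0.0, 0.001, -1.0]]
force: [-0.9, -0.8, -1.4]
gripper_width: 14.8
grasp_force: 59.1
```

```bash
python3 -m jog '[[[-0.0057,-0.002,0],0,-1],[[-0.0114,-0.0039,0],0,-1],[[-0.017,-0.0059,0],0,-1],[[-0.0227,-0.0078,0],0,-1],[[-0.0284,-0.0098,0],0,-1],[[-0.034,-0.0117,0],0,-1],[[-0.0397,-0.0137,0],0,-1],[[-0.0454,-0.0156,0],0,-1],[[-0.0454,-0.0156,0],0,-1],[[-0.0454,-0.0156,0],0,-1]]'
python3 - <<'E'
from h import *
st=sense(); print(st["tcp_pos"])
a=eyes.get_image("wrist")[100:260,190:390,::-1]
cv2.imwrite("pics/p1.png",cv2.resize(a,(750,600),interpolation=3))
E
```

```text
time: 9.5
tcp_pos: [549.4, -79.9, 83.7]
tcp_rot: [[0.299, -0.954, 0.002], [-0.954, -0.299, 0.001], [-0.0, -0.002, -1.0]]
force: [4.8, 2.3, -2.4]
gripper_width: 14.6
grasp_force: 58.8
[549.42353325 -79.8520488   83.70090542]
```

View pics/p1.png

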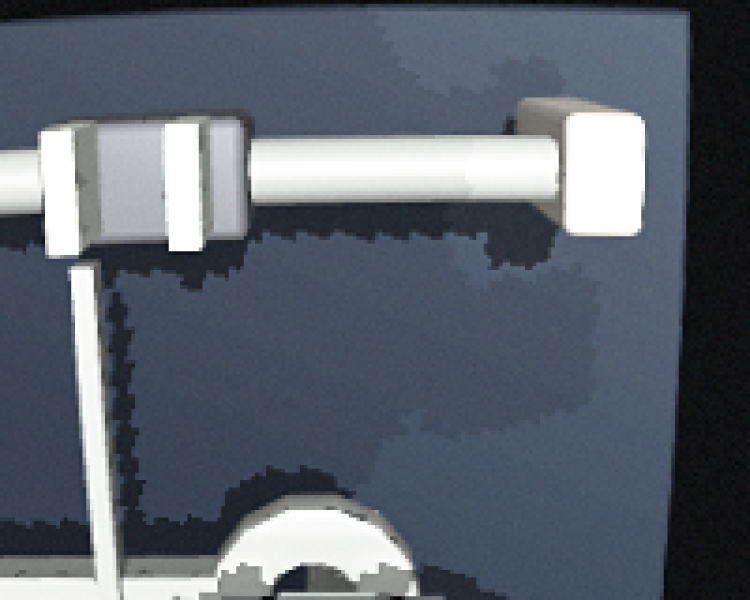

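Gap centre is about (125,251) in the crop and the pointer tip (83,264), so there is a bit more to pull.

```bash
python3 - <<'E'
from h import *
st=sense(); u=np.array([.9455,.3256,0])
f=lambda x,y,z: atz("wrist",100+y/3.75,190+x/3.75,z,st)@u
a,b,p=f(63,254,73),f(186,248,73),f(84,264,67)
print("rib spacing (16)",a-b,"gap-pointer",(a+b)/2-p)
E
```

```text
rib spacing (16) 16.045922703158624 gap-pointer -6.629789600270215
```

```bash
python3 -m jog '[[[-0.003,-0.001,0],0,-1],[[-0.0063,-0.0022,0],0,-1],[[-0.0063,-0.0022,0],0,-1],[[-0.0063,-0.0022,0],0,-1],[[-0.0063,-0.0022,0],0,-1]]'
python3 - <<'E'
from h import *
st=sense(); print(st["tcp_pos"],st["force"])
a=eyes.get_image("wrist")[100:260,190:390,::-1]; a=cv2.resize(a,(500,400),interpolation=3)
b=cv2.resize(eyes.get_image("side")[170:250,220:325,::-1],(300,229),interpolation=3)
cv2.imwrite("pics/p2.png",np.hstack([a,cv2.copyMakeBorder(b,0,171,0,0,0)]))
E
```

```text
time: 10.05
tcp_pos: [543.4, -81.9, 83.7]
tcp_rot: [[0.3, -0.954, 0.002], [-0.954, -0.3, 0.001], [-0.0, -0.002, -1.0]]
force: [5.1, 2.8, -2.5]
gripper_width: 14.7
grasp_force: 58.8
[543.41138729 -81.87835041  83.73113985] [ 5.13681578  2.842732   -2.5383369 ]
```

View pics/p2.png

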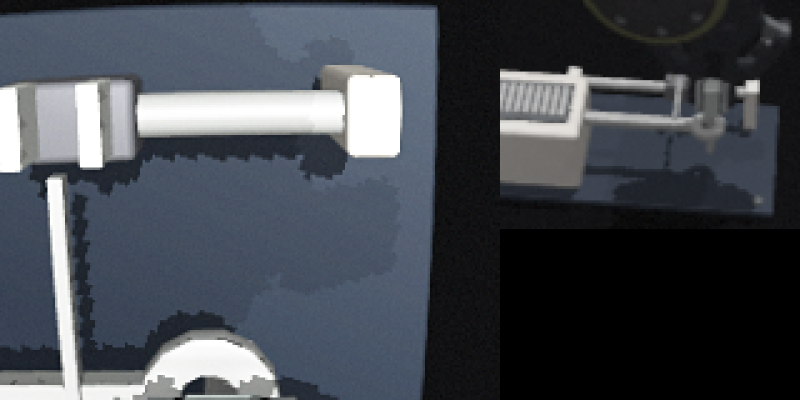

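The pointer (57,177) now stands between the ribs (9 and 90, row about 167), and the side view shows the pin through the eye. A quick numeric check, then I hand in.

```bash
python3 - <<'E'
from h import *
st=sense(); u=np.array([.9455,.3256,0])
f=lambda x,y,z: atz("wrist",100+y/2.5,190+x/2.5,z,st)@u
a,b,p=f(9,168,73),f(90,165,73),f(57,177,67)
e=(a+b)/2-p; print(a-b,e,st["grasp_force"],st["force"])
if abs(e)<2: print(job.finish_job())
E
```

```text
16.083357769180395 0.13868119541871238 58.83006513118744 [ 5.57494299  3.66913353 -2.02267396]
the job is handed in; nothing more can be done
None
```

The job is handed in. The pin is through the eye and still gripped, holding the drawbar against the spring, with the pointer measured about 0.1 mm from the middle of the gauge's gap; the judge's verdict was not shown.

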